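Set and lock the straightedge on the cutting board

ROBOT

A 6-joint arm with a two-finger parallel gripper is mounted at the origin on the work surface. World frame = base frame: x ahead of the robot, y to its left, z up, the work surface at z = 0. Lengths are in mm, angles in degrees, forces in N, time in s.
With the tool pointing down it reaches from about 300 to 850 mm from the base axis. Payload 4.2 kg.
Tool frame: the origin (TCP) lies at the very end of the fingers, on their centre line; the grasp point (between the pads) lies 19 mm behind it (env.grip_depth is the distance from the TCP to the grasp point, in mm); z points along the fingers, y is the line along which they close (so a half turn about z gives the same grasp; the last joint's range is limited). The gripper opens to 91 mm and grips with 3 to 60 N. Pads are 32 mm wide; open, the fingers measure 118 mm over their backs; the gripper's body (76 mm by 178 mm) begins 60 mm behind the grasp point.
Start: joints at [-1.146, 18.312, 89.639, -0, 72.044, -1.146], TCP at [575.016, 0, 213.976] pointing down, gripper open.
Joint ranges: [-177.97, 177.97], [-48.28, 115.42], [12.27, 149.76], [-77.06, 257.06], [2.81, 150.46], [-146.56, 146.56]. Speed limits (degrees/s): [147.25, 147.25, 180, 180, 180, 180].

INTERFACE

Orientations are given as [roll, pitch, yaw] about the fixed x, y, z axes, in that order (R = Rz(yaw) Ry(pitch) Rx(roll)).
In Python, from workcell import env, cams gives the robot as it stands.
- The arm moves only by the tool apply_moves, never from a script. Its argument "deltas" is a list of rows, each a list of 5 numbers: the shift along the tool's x, y, z in m, then the turn about the tool's z in rad, then the opening, from -1 (shut) to 1 (fully open), so that 0 is half open. In form: [[tx, ty, tz, roll, gripper], ...]. A call has 1 to 5 rows; each row is the pose to reach, as a shift and turn from the pose commanded when the call began, along the tool's axes at that moment; what a row does not reach only later rows make up. A row lasts 1/10 s, in which the tool goes at most 50 mm and 8.59 degrees, less where a joint would pass 70% of its speed; a pose out of reach is approached as far as the arm can. A call with a gripper value outside its range is refused whole. The fingers move at their own pace and stop on an object; "grip_force" is the grip in N (left out, the last holds). Time passes only in rows, so rows that repeat a pose let the fingers close. It gives the time, the measured TCP pose, the force, the opening and the grip force at its end, in the units of the state.
- env.state(): the state, without advancing time (a new reading comes with each control period).
- cams.grab_frame(name): name is "scene" or "side" or "wrist"; returns the picture (400x640x3 uint8, blue, green, red); there is no depth.
- cams.get_calibration(name): a dict with "mtx" (3x3 intrinsics, pixels), "k1" (the pictures are not rectified: a ray, as slopes to the right and down, at radius r is drawn at 1 + k1 r^2 times it, then the intrinsics apply), "eye" and "attitude" of the camera in the world; the wrist camera has in their place "tool_from_camera" (4x4, takes a point from camera to tool coordinates, whose origin is the TCP and whose axes are the flange's). Camera axes: x right, y down, z forward; pixel columns grow to the right and rows downward; lengths in mm; the calibration is good to about 2 mm. A picture is of the moment at which its call begins: read the wrist's pose just before it. get_calibration takes no time and is no camera call.
- env.job_done(): hands the job in; it is judged then, once.
The state is a dict: "time_s": time; "qpos": joint angles; "qvel": joint speeds; "effort": joint torques, N m; "ee_pos": TCP position; "ee_rot": TCP orientation; "force": force on the tool from outside, world axes, zero at the start; "torque": the same for the moment, N m; "gripper_width": finger opening in mm; "gripper_force": force on a finger pad.
Only numpy, scipy, OpenCV 4.12 (cv2) and the standard library are available. Lean on these libraries where they do the work, as an engineer would, in place of code of your own. Each camera call takes 0.05 s, during which the arm holds its last target. There are 200 camera calls.

TASK

Slide the straightedge along the cutting board until its front edge, the one facing the scribed line on the sheet of card, meets that line. Then lock it there: press its big black knob down against the spring, turn it a quarter clockwise and let it click up home, with the edge still on the line. Do not disturb the bowl, the tin or the roll of tape standing around.

Things in the scene. Friction and masses are not known exactly. Their poses are not given: they have to be found in the camera images.
- board: Fixed plywood cutting board, 360 mm (its x) by 420 mm (its y), 18 mm thick, lying on the table; origin: centre of its underside. Its place and yaw vary. A low aluminium guide rail (top 32 mm over the table) runs along its -x side. The straightedge slides along the board's +y.
- line (a point): Point in the middle of the scribed line, on the upper face of the sheet of plain pale card (205 mm by 140 mm, 2 mm thick) that is fixed on the board, 20 mm above the table. The line is dark, 1.8 mm wide and 205 mm long and runs along the board's x (axes of this point = the board's axes); the place of the sheet along the board's y varies. The edge must come to y = 0 in this frame.
- edge (a point): Point on the straightedge's front edge: the lower edge of the beam's +y face, at the middle of the beam's length, 20 mm above the table. Axes as the board's. At the start it lies 60 to 215 mm on the -y side of the line.
- beam (a point): Centre of the top of the straightedge's beam, 45 mm above the table: a plain aluminium bar 175 mm long (board x), 40 mm wide (board y), spanning 4 to 27 mm above the board. Push its upright side faces, best between its middle and its far (+x) end, clear of the knob. This point lies 127.5 mm along board +x from the knob's axis.
- fence (a joint): Travel of the straightedge (carriage, beam, knob) along board +y, m, 0 to 0.27; the end stop lies well past the line. Unlocked it slides against about 5 N of friction (a little more when pushed fast) and stays where it is left. When the knob is down or locked a spring brake adds about 4 N or more.
- press (a joint): How far the knob is pressed down, m: 0 free and up, 0.0085 fully down. Against a spring: about 3 N at the start, 13 N at 6.5 mm, 16 N at the bottom. It must be held about 6.5 mm or more down while it turns, to pass under its lip; let go when turned home, it springs up to about 3 mm and stays there.
- knob (a joint): Turn of the knob, rad, clockwise seen from above: 0 open (grip bar along the board's y, across the beam), 1.57 end stop (bar along the beam). Blocked at about 0.1 unless pressed down (do not force it: over 2 N m can slip). From about 1.4 onwards it clicks up into its pocket when the press is let go, which keeps it from turning back. Turning is easy once pressed.
- knob_top (a point): Centre of the top of the knob's grip bar, on the knob's axis, 108.5 mm above the table when up. Bar: black, upright, 76 mm long, 18 mm wide, standing 26.5 mm high on a black disc 80 mm across. Disc and bar go down and turn together. This point's axes turn with the knob: y along the bar, z up. Press on the disc beside the bar (say, a finger on each side of it) or on the bar.
- bowl: Bystander: steel bowl, 150 mm across, 55 mm high, origin at the centre of its underside.
- tin: Bystander: can, 74 mm diameter, 110 mm high, origin at the centre of its underside.
- tape: Bystander: roll of tape lying flat, 104 mm diameter, 45 mm high, origin at the centre of its underside.
- carriage (a point): Centre of the top of the grey carriage at the beam's robot-side end, 90 mm by 90 mm, top 47 mm above the table; beam and carriage are one rigid straightedge. The knob stands on its centre. Axes as the board's.

How it is judged:
By the outcome, as a careful person would: the job done as asked, in the order asked, and still so for the second after the job is handed in, with the robot touching nothing.
It also fails if it takes over 48 s, if anything falls off the work surface, if the arm or the gripper's body presses on something with over 40 N, if the wrist force passes 120 N, or if a joint passes its speed limit or range.

## Working session

There is one attempt and no reset: what is moved stays moved. The work goes in short steps, Python scripts to look and compute and a tool call to move; the robot and the scene stay as the last step left them, time stands still between calls to the robot, and variables do not carry over. Pictures are saved under pics/ and viewed, at most 10 in all, crops included, and the job is handed in when it is done.

Besides the shell and the picture viewer there is one more tool, called as a command line: name --pt "numbers of a row" for each row, then --argument value for the rest. apply_moves: Moves the arm, as the interface text tells. Its arguments: {"type":"object","properties":{"deltas":{"type":"array"},"grip_force":{"type":"number"}},"required":["deltas"]}

```bash
mkdir -p pics; ls
cat > h.py <<'E'
import numpy as np, cv2
from workcell import env, cams
from scipy.spatial.transform import Rotation as R
def cam(name, st=None):
    c=cams.get_calibration(name); K=np.array(c["mtx"],float)
    if name=="wrist":
        st=st or env.state()
        T=np.eye(4); T[:3,:3]=R.from_euler('xyz',st["ee_rot"],degrees=True).as_matrix(); T[:3,3]=st["ee_pos"]
        M=T@np.array(c["tool_from_camera"]); return K,c["k1"],M[:3,3],M[:3,:3]
    return K,c["k1"],np.array(c["eye"],float),c["attitude"]
def ray(C,uv):
    K,k1,e,A=C; uv=np.atleast_2d(np.array(uv,float))
    d=cv2.undistortPoints(uv[:,None,:],K,np.array([k1,0,0,0.]))[:,0]
    return np.c_[d,np.ones(len(d))]@np.array(A).T
def plane(C,uv,z):
    d=ray(C,uv); return C[2]+d*((z-C[2][2])/d[:,2])[:,None]
E
python3 - <<'E'
from h import *
for n in("scene","side","wrist"):
    c=cams.get_calibration(n); print(n,c)
    cv2.imwrite(f"pics/{n}0.png",cams.grab_frame(n))
print(env.state())
E
```

```text
pics
scene {'mtx': array([[432.87811127,   0.        , 327.16718308],
       [  0.        , 432.87811127, 195.95961089],
       [  0.        ,   0.        ,   1.        ]]), 'k1': -0.08306579076735192, 'eye': array([1380.94492336, -287.54766825,  928.41911154]), 'attitude': array([-132.42698253,   -0.42672586,   71.111438  ])}
side {'mtx': array([[406.31189227,   0.        , 312.29014491],
       [  0.        , 406.31189227, 192.71536394],
       [  0.        ,   0.        ,   1.        ]]), 'k1': -0.022826606059867808, 'eye': array([   69.87174717, -1114.98054171,   886.70333683]), 'attitude': array([-123.74031526,    0.87862837,  -21.95149304])}
wrist {'mtx': array([[302.10149258,   0.        , 320.63197705],
       [  0.        , 302.10149258, 198.06513891],
       [  0.        ,   0.        ,   1.        ]]), 'k1': 0.020197319339058124, 'tool_from_camera': array([[ 1.71524053e-04, -9.57691012e-01, -2.87798362e-01,
         8.26475231e+01],
       [ 9.99999865e-01,  3.05236559e-04, -4.19732339e-04,
         4.05608880e-01],
       [ 4.89820470e-04, -2.87798251e-01,  9.57690935e-01,
        -1.70715133e+02],
       [ 0.00000000e+00,  0.00000000e+00,  0.00000000e+00,
         1.00000000e+00]])}
{'time_s': 0.15, 'qpos': array([-1.14402182e+00,  1.83402361e+01,  8.96882643e+01,  3.01485722e-04,
        7.20453327e+01, -1.14704342e+00]), 'qvel': array([ 0.10587048, -0.05039967, -0.26692257,  0.07504337,  0.01834288,
        0.01985867]), 'effort': array([-5.72294630e-04, -4.12774551e+01, -2.32154489e+01,  7.26667210e-02,
        4.33494255e-02, -9.00343002e-05]), 'ee_pos': array([5.74625110e+02, 2.89389225e-02, 2.13357552e+02]), 'ee_rot': array([-1.79926187e+02, -1.76464312e-03,  9.00029273e+01]), 'force': array([-0.26926734, -0.25334612, -0.21881791]), 'torque': array([ 0.0133374 ,  0.01399821, -0.03078803]), 'gripper_force': 0.0, 'gripper_width': 90.82883108661177}
```

Run:
```python
s=open('h.py').read().replace('c["attitude"]\n','R.from_euler("xyz",c["attitude"],degrees=True).as_matrix()\n')
open('h.py','w').write(s)
import cv2,numpy as np
a=[cv2.imread(f"pics/{n}0.png") for n in("scene","side","wrist")]
cv2.imwrite("pics/v1.png",a[0]);
```

```text
(no output)
```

View pics/scene0.png

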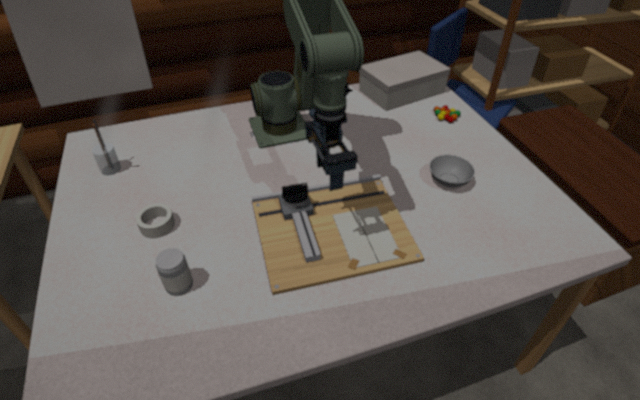

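View pics/wrist0.png

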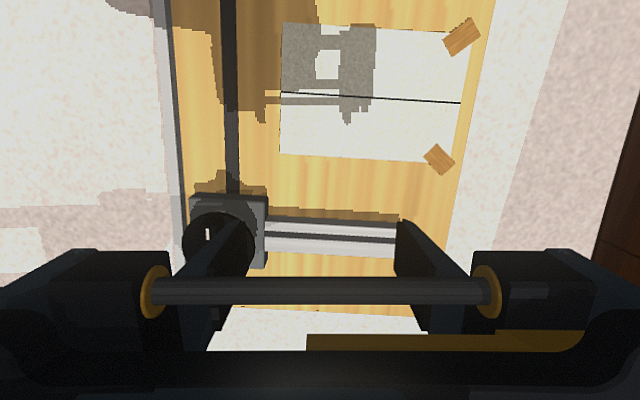

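View pics/side0.png

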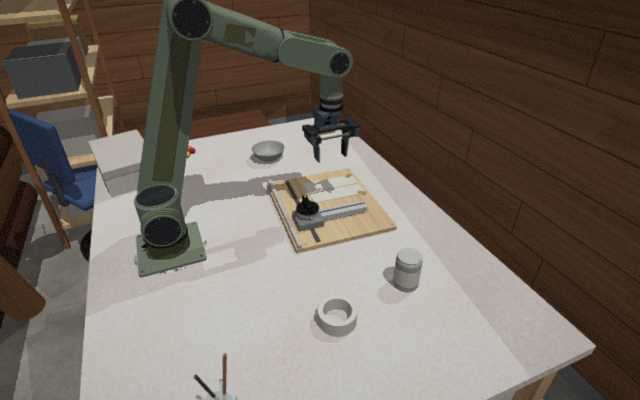

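Run:
```python
from h import *
im=cv2.imread("pics/wrist0.png"); g=cv2.cvtColor(im,6)
cv2.imwrite("pics/crop1.png",cv2.resize(im[180:280,180:420],None,fx=3.3,fy=3.3,interpolation=0))
C=cam("wrist")
P=plane(C,[[281,92],[461,103]],20); print(P, np.degrees(np.arctan2(*(P[1]-P[0])[[1,0]])),np.linalg.norm(P[1]-P[0]))
P=plane(C,[[281,23],[281,154],[455,164]],20);print(P)
for x in(280,300,340,380): print(x,g[205:262,x])
```

```text
[[529.58774098  99.01200027  20.        ]
 [734.92811342  86.77594932  20.        ]] -3.41017222397606 205.70461710383532
[[532.34845082 168.0298334   20.        ]
 [526.85767639  28.67815818  20.        ]
 [737.3638415   16.48039572  20.        ]]
280 [204 176 113 120 124 122 123 123 127 111  84  78  71  74  71  66  72 154
 207 199 197 199 196 194 197 188 123  54  64  66  65  55 139 207 196 199
 203 205 203 197 200 198 198 193 196 196 187 175 190 190 189 190 193 190
 192 193 191]
300 [185 189 195 165 104 108 110 113 112 110 113  99  73  75  74  75  73  64
 144 209 206 203 201 200 194 194 210 170  47  67  67  68  60 115 185 199
 199 204 208 206 201 202 200 199 196 199 199 193 182 183 183 184 183 182
 184 181 182]
340 [189 190 190 194 167 105 112 117 114 116 116 115 115 116  95  74  77  76
  75  67 130 201 215 212 204 200 198 201 211 178  69  69  74  73  65  97
 172 205 203 205 206 208 208 204 200 198 201 203 202 199 194 186 188 190
 189 190 189]
380 [193 193 193 192 190 192 196 198 170 107 115 116 116 116 115 109  84  73
  73  74  75  71 101 181 218 213 205 200 199 202 207 201 140  64  74  70
  68  77 154 211 202 202 203 206 204 205 199 202 200 198 200 205 201 180
 182 183 181]
```

View pics/crop1.png

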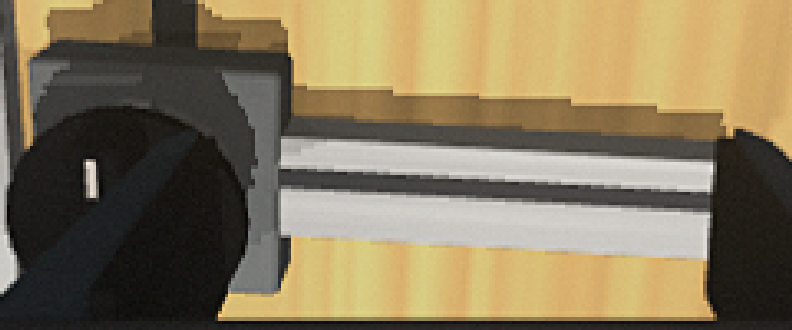

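Run:
```python
from h import *
import h
class S: pass
C=cam("wrist")
ft=plane(C,[[280,221.6],[300,222.7],[340,224.7],[380,227.2]],45)
bt=plane(C,[[280,251.3],[300,252.3],[340,255.3],[380,257.5]],45)
fl=plane(C,[[280,214.5],[300,216.5],[340,218.7],[380,221]],22)
L=plane(C,[[281,92],[461,103]],20)
for a in np.radians([-3.4,-3.0]):
    u=np.array([np.cos(a),np.sin(a),0]); v=np.array([-np.sin(a),np.cos(a),0])
    for n,p in dict(ft=ft,bt=bt,fl=fl,L=L).items(): print(n,(p@u).round(1),(p@v).round(1))
# knob label at scene & disc; knob_top white mark in wrist
print(plane(C,[[207.5,234]],108.5))
# scene/side: black knob blob
for n,roi in dict(scene=(270,170,330,215),side=(285,185,330,225)).items():
    im=cv2.imread(f"pics/{n}0.png"); x0,y0,x1,y1=roi
    m=(cv2.cvtColor(im,6)[y0:y1,x0:x1]<45).astype(np.uint8)
    k,_,st,ce=cv2.connectedComponentsWithStats(m); i=1+np.argmax(st[1:,4]); print(n,st[i],ce[i]+[x0,y0], plane(cam(n),[ce[i]+[x0,y0]],92))
# bystanders rough
print("tin",plane(cam("scene"),[[177,291]],0),"tape",plane(cam("scene"),[[156,225]],20),"bowl",plane(cam("scene"),[[452,172]],27))
```

```text
ft [527.9 551.9 600.1 648.4] [-17.5 -17.4 -17.1 -17.4]
bt [528.7 553.5 603.2 653.1] [-56.7 -56.6 -57.7 -57.7]
fl [524.9 550.4 601.5 652.8] [-16.9 -18.1 -18.  -18. ]
L [522.8 728.5] [130.2 130.2]
ft [527.8 551.8 599.9 648.3] [-21.1 -21.3 -21.3 -21.9]
bt [528.3 553.1 602.8 652.6] [-60.4 -60.5 -61.9 -62.2]
fl [524.7 550.2 601.4 652.6] [-20.6 -21.9 -22.2 -22.6]
L [523.7 729.4] [126.6 125.1]
[[463.31034199 -37.18935612 108.5       ]]
scene [ 12  15  28  24 461] [295.86767896 194.77657267] [[483.91781128 -69.04260232  92.        ]]
side [ 12  11  21  19 264] [306.74621212 207.02651515] [[454.10353478 -79.40859334  92.        ]]
tin [[ 6.43980323e+02 -4.38443039e+02 -1.13686838e-13]] tape [[ 403.64898545 -474.91114721   20.        ]] bowl [[469.38893813 469.83374299  27.        ]]
```

apply_moves --pt "-0.015 0.009 0 0.14 1" --pt "-0.03 0.018 0 0.28 1" --pt "-0.045 0.027 0 0.42 1" --pt "-0.06 0.036 0 0.56 1" --pt "-0.0745 0.046 0 0.7 1"

```text
time_s: 0.65
ee_pos: [621.1, -75.1, 213.6]
ee_rot: [-180.0, 0.0, 49.6]
force: [0.5, -0.3, 0.4]
gripper_width: 91.4
gripper_force: 0.0
```

apply_moves --pt "0 0 0 0.14 1" --pt "0 0 0 0.28 1" --pt "0 0 0 0.42 1" --pt "0 0 0 0.56 1" --pt "0 0 0 0.7 1"

```text
time_s: 1.15
ee_pos: [620.8, -74.5, 213.5]
ee_rot: [-180.0, 0.0, 9.5]
force: [-0.7, -0.3, 0.9]
gripper_width: 91.0
gripper_force: 0.0
```

apply_moves --pt "0 0 0.01 0.12 1" --pt "0 0 0.03 0.23 1" --pt "0 0 0.06 0.23 1" --pt "0 0 0.09 0.23 1" --pt "0 0 0.09 0.23 1"

```text
time_s: 1.65
ee_pos: [617.7, -74.0, 119.4]
ee_rot: [-180.0, 0.6, -3.4]
force: [-0.0, -0.3, -1.7]
gripper_width: 91.3
gripper_force: 0.0
```

Run:
```python
from h import *
s=env.state(); print(s["ee_pos"],s["ee_rot"],s["force"])
cv2.imwrite("pics/w1.png",cams.grab_frame("wrist"))
```

```text
[617.66725834 -74.02117878 119.40598499] [-179.95512856    0.57694572   -3.38777668] [-0.02485845 -0.26636872 -1.69753598]
```

View pics/w1.png

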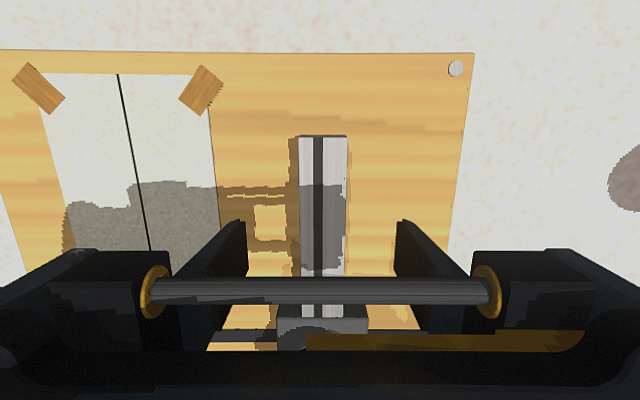

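Run:
```python
from h import *
im=cv2.imread("pics/w1.png"); g=cv2.cvtColor(im,6).astype(int)
C=cam("wrist")
a=np.radians(-3.4); u=np.array([np.cos(a),np.sin(a),0]); v=np.array([-np.sin(a),np.cos(a),0])
for n,p,z in(("line",[[117.5,75],[151,250]],20),("front top",[[299,150],[300.5,250]],45),("end",[[300,137],[346,137]],45)):
    P=plane(C,p,z); print(n,(P@u).round(1),(P@v).round(1))
for r in(150,180,230,250): 
  print(r,g[r,284:354])
  k=110+np.argmin(g[r,110:160]); print(k,g[r,k-3:k+4])
s=env.state(); print(np.array(s["ee_pos"])@u,np.array(s["ee_pos"])@v)
```

```text
line [729.  568.6] [132.  131.1]
front top [671.  580.9] [-18.8 -18.3]
end [681.4 681.4] [-19.8 -56.9]
150 [180 184 181 183 191 112 103 109 108 106 109 110 109 103 120 202 202 202
 204 195 190 192 191 194 190 192 197 198 216  82  64  69  73  71  72  70
  67  65  58 203 197 194 191 192 196 199 196 196 196 197 197 196 195 194
 194 196 194 194 197 197 199 196 204 138 158 183 187 185 183 185]
131 [215 225 186  56  64 169 223]
180 [178 178 181 183 195 111 101 105 103 104 106 104 105 105  73 165 201 204
 204 200 193 189 190 191 188 190 195 200 213  81  59  67  69  68  71  70
  66  61  82 198 194 190 190 191 199 197 194 198 199 195 195 193 196 194
 194 193 191 194 194 197 177 200 158 153 157 152 177 179 176 178]
137 [216 213 160   9 106 234 216]
230 [198 117 109 113 113 115 115 112 111 114 111 112 113 116 117  90 103 113
 118 117 116 114 112 111 106 107 110 115 120  79  40  41  45  42  43  40
  45  34  72 112 109 109 108 113 116 113 116 117 115 116 113 111 111 110
 116 110 109 113 111 112  98 132 177 175 172 168 190 190 190 190]
146 [128 139 129   5  33 149 138]
250 [110 114 112 116 118 123  93  91  92  92  92  93  92  94  94  91  95 113
 117 115 112 113 110 110 108 109 110 113 118  78  43  39  43  43  42  44
  43  35  69 109 107 108 110 113 118 115 115 116 116 115 111 110 109 112
 111 110 106 101 193 200 166 174 179 173 180 193 193 191 192 193]
150 [101 103  29  10  66 106  99]
622.8559318659582 -37.42661082331649
```

apply_moves --pt "0 0 0.03 0 1" --pt "0 0 0.06 0 1" --pt "0 0 0.08 0 1" --pt "0 0 0.093 0 1" --pt "0 0 0.093 0 1"

```text
time_s: 2.2
ee_pos: [620.9, -74.5, 30.6]
ee_rot: [-180.0, 0.1, -3.4]
force: [-1.3, -0.1, 0.6]
gripper_width: 91.4
gripper_force: 0.0
```

apply_moves --pt "0 0 0 0 -0.2" --pt "0 0 0 0 -0.2" --pt "0 0 0 0 -0.2" --pt "0 0 0 0 -0.2" --pt "0 0 0 0 -0.2" --grip_force 15

```text
time_s: 2.7
ee_pos: [621.2, -74.5, 31.5]
ee_rot: [180.0, -0.1, -3.4]
force: [0.5, -0.7, -0.5]
gripper_width: 53.8
gripper_force: 0.0
```

apply_moves --pt "0 0 0.005 0 -0.4" --pt "0 0 0.005 0 -0.4" --pt "0 0 0.005 0 -0.4" --pt "0 0 0.005 0 -0.4" --pt "0 0 0.005 0 -0.4"

```text
time_s: 3.2
ee_pos: [620.7, -74.9, 25.3]
ee_rot: [180.0, 0.1, -3.4]
force: [0.8, -3.1, -6.5]
gripper_width: 39.7
gripper_force: 15.0
```

apply_moves --pt "0 -0.004 0 0 -0.4" --pt "0 -0.012 0 0 -0.4" --pt "0 -0.024 0 0 -0.4" --pt "0 -0.036 0 0 -0.4" --pt "0 -0.048 0 0 -0.4" --grip_force 20

```text
time_s: 3.7
ee_pos: [623.6, -27.8, 25.3]
ee_rot: [179.9, 0.0, -3.4]
force: [1.4, -7.6, -7.1]
gripper_width: 39.7
gripper_force: 20.0
```

apply_moves --pt "0 -0.012 0 0 -0.4" --pt "0 -0.024 0 0 -0.4" --pt "0 -0.036 0 0 -0.4" --pt "0 -0.048 0 0 -0.4" --pt "0 -0.06 0 0 -0.4"

```text
time_s: 4.2
ee_pos: [627.3, 32.1, 25.3]
ee_rot: [179.9, 0.0, -3.4]
force: [0.9, -8.2, -6.2]
gripper_width: 39.8
gripper_force: 20.0
```

apply_moves --pt "0 -0.01 0 0 -0.4" --pt "0 -0.018 0 0 -0.4" --pt "0 -0.024 0 0 -0.4" --pt "0 -0.026 0 0 -0.4" --pt "0 -0.026 0 0 -0.4"

```text
time_s: 4.7
ee_pos: [629.0, 59.1, 25.3]
ee_rot: [180.0, 0.0, -3.4]
force: [2.0, -2.9, -7.2]
gripper_width: 40.1
gripper_force: 20.0
```

Run:
```python
from h import *
s=env.state(); print(s["ee_pos"],s["ee_rot"],s["force"])
im=cams.grab_frame("wrist");cv2.imwrite("pics/w2.png",im)
cv2.imwrite("pics/w2c.png",cv2.resize(im[0:330,180:460],None,fx=1.8,fy=1.8,interpolation=0))
```

```text
[628.9512702   59.09308044  25.32923766] [ 1.79968401e+02  1.20890495e-02 -3.39128550e+00] [ 2.01118889 -2.91921674 -7.18863223]
```

View pics/w2c.png

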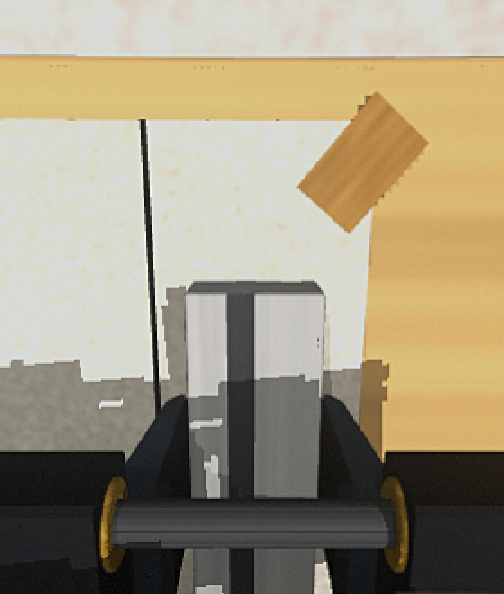

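```bash
cat > gap.py <<'E'
from h import *
import sys
def run(im,C,x0,x1,rows):
    g=cv2.cvtColor(im,6).astype(float)
    q=[]
    for r in rows:
        w=np.clip(g[r,x0:x1].max()*.8-g[r,x0:x1],0,None); q.append([x0+(w*np.arange(x1-x0)).sum()/w.sum(),r])
    P=plane(C,q,20); k=np.polyfit(P[:,0],P[:,1],1); print("line yaw",np.degrees(np.arctan(k[0])),"rms",np.std(P[:,1]-np.polyval(k,P[:,0])))
    return k
E
python3 - <<'E'
from gap import *
im=cv2.imread("pics/w2.png"); C=cam("wrist")
k=run(im,C,252,272,range(72,195,6))
g=cv2.cvtColor(im,6)
for r in(155,157,158,160,161,163,166,175,190,200): print(r,g[r,266:300])
print(g[145:175,300],g[145:175,340])
def d(uv,z):
    P=plane(C,uv,z); print((P[:,1]-np.polyval(k,P[:,0]))*np.cos(np.arctan(k[0])),P[:,:2])
d([[180+190/1.8,283/1.8]],22); d([[180+186.5/1.8,293/1.8],[180+324/1.8,294/1.8]],45)
E
```

```text
line yaw -3.2808573731995057 rms 0.1689412108248179
155 [229 221 216 216 215 217 217 216 217 216 216 215 214 217 215 212 214 216
 216 218 223 210 198 198 201 198 200 201 200 200 201 198 201 202]
157 [231 221 216 217 216 217 218 217 216 216 216 217 219 218 221 221 221 221
 224 214 157  84  80  83  83  80  80  79  79  81  86  78  81  82]
158 [231 222 215 215 218 218 220 222 224 222 224 223 229 188 185 187 182 222
 232 168  84  84  87  94  90  94  90  91  90  91  88  89  87  90]
160 [235 222 218 216 219 228 130 122 125 127 131 130 132 133 129 130 127 221
 134  83  90  92  90  90  92  92  95  91  93  92  92  88  92  91]
161 [236 224 217 216 219 228 135 126 133 133 139 137 139 135 135 134 138 155
  82  81  83  83  80  85  84  81  86  81  80  82  82  85  88  85]
163 [235 221 216 216 219 230 131 124 131 131 134 136 131 132 132 130 116 170
 179 181 183 182 183 180 175 171 172 173 174 176 174 172 169 169]
166 [236 220 217 216 214 224 187 129 132 129 134 134 129 132 126 125 137 188
 202 203 202 203 204 203 197 193 194 196 197 198 198 198 196 195]
175 [103 224 222 231 137 131 133 130 133 132 134 132 136 134 133 133 113 168
 199 202 202 204 207 201 201 193 192 193 193 196 197 198 195 194]
190 [  9 169 223 219 220 231 139 129 133 140 138 137 138 139 139 138 133 145
 195 200 202 205 201 206 201 196 193 192 194 194 197 194 193 192]
200 [ 17  37 229 218 214 218 227 139 134 136 137 138 137 133 135 134 136 111
 172 200 200 203 205 206 200 196 195 193 192 196 193 197 193 192]
[216 215 213 216 216 215 216 215 217 223 200 121  81  88  92  92  87 122
 174 196 198 194 198 194 194 196 197 195 193 198] [215 218 215 216 217 212 214 215 216 222 214 152  74  86  90  90  84 115
 168 195 202 197 198 198 199 200 197 199 199 197]
[-12.93521581] [[684.39858772  77.04920285]]
[-14.52261566 -53.0314849 ] [[685.15879912  75.41561829]
 [682.59803156  36.99032367]]
```

apply_moves --pt "0 -0.004 0 0 -0.4" --pt "0 -0.008 0 0 -0.4" --pt "0 -0.011 0 0 -0.4" --pt "0 -0.011 0 0 -0.4" --pt "0 -0.011 0 0 -0.4"

```text
time_s: 5.25
ee_pos: [629.6, 69.9, 25.4]
ee_rot: [180.0, 0.0, -3.4]
force: [3.7, -3.5, -9.2]
gripper_width: 39.8
gripper_force: 20.0
```

Run:
```python
from h import *
s=env.state(); print(s["ee_pos"],s["ee_rot"],s["force"])
im=cams.grab_frame("wrist");cv2.imwrite("pics/w3.png",im)
cv2.imwrite("pics/w3c.png",cv2.resize(im[120:190,245:365],None,fx=6,fy=6,interpolation=0))
```

```text
[629.62985956  69.92308897  25.35327589] [ 1.79974335e+02  7.20729890e-03 -3.39316058e+00] [ 3.74107176 -3.53465576 -9.21885335]
```

View pics/w3c.png

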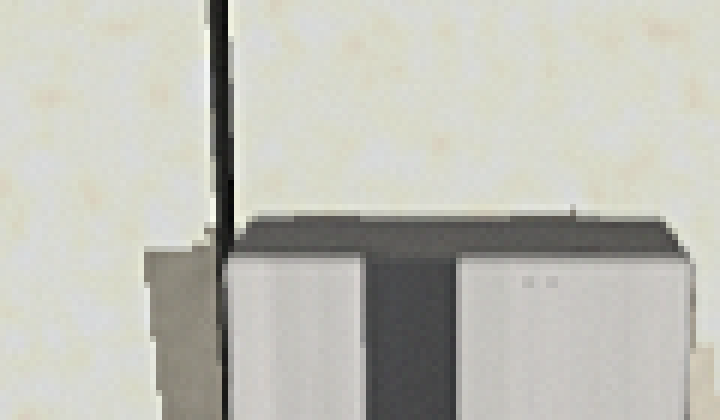

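Run:
```python
from gap import *
im=cv2.imread("pics/w3.png"); C=cam("wrist")
k=run(im,C,268,292,range(72,150,4))
g=cv2.cvtColor(im,6)
for r in range(154,164): print(r,g[r,276:296])
def d(uv,z):
    P=plane(C,uv,z); print((P[:,1]-np.polyval(k,P[:,0]))*np.cos(np.arctan(k[0])))
d([[285.7,155.8],[286.7,155.8]],22); d([[282.5,162]],45)
```

```text
line yaw -3.4610225247915074 rms 0.04467404927878902
154 [214 216 217 221 242  62  27  11 231 219 217 220 222 222 222 221 222 221
 223 224]
155 [217 216 218 221 242  64  25  14 232 226 224 211 197 197 201 200 200 200
 186 185]
156 [216 216 216 224 248  67  26  10 237 233 191 150 122 122 122 124 124 124
  89  92]
157 [216 217 220 191 207  57  28  16 214 226 106  78  80  80  83  83  82  83
  81  86]
158 [215 217 224 128 137  41  33  19 182 174  89  86  91  87  92  92  90  92
  89  90]
159 [218 220 227 193 149  38  32  27 151 108  88  89  91  91  90  94  92  89
  92  94]
160 [227 191 190 200 152  48  29  32  90  92  89  90  91  92  92  91  93  93
  89  94]
161 [194 128 120 127 142  58  28  48  86  82  84  81  85  79  82  81  79  84
  81  82]
162 [133 133 128 134 141  51  31 116 131 130 128 129 126 122 122 120 120 119
 121 120]
163 [139 135 135 134 139  47  69 178 182 182 184 183 184 178 175 172 172 174
 172 174]
[-2.27533638 -2.8520441 ]
[-3.20233111]
```

apply_moves --pt "0 -0.001 0 0 -0.4" --pt "0 -0.002 0 0 -0.4" --pt "0 -0.0024 0 0 -0.4" --pt "0 -0.0024 0 0 -0.4" --pt "0 -0.0024 0 0 -0.4"

```text
time_s: 5.8
ee_pos: [629.7, 72.0, 25.3]
ee_rot: [180.0, 0.0, -3.4]
force: [3.1, -6.0, -10.5]
gripper_width: 39.9
gripper_force: 20.0
```

Run:
```python
from gap import *
s=env.state(); print(s["ee_pos"],s["ee_rot"],s["force"])
C=cam("wrist"); im=cams.grab_frame("wrist");cv2.imwrite("pics/w4.png",im)
cv2.imwrite("pics/w4c.png",cv2.resize(im[120:190,245:365],None,fx=6,fy=6,interpolation=0))
k=run(im,C,274,295,range(72,150,4))
g=cv2.cvtColor(im,6)
for r in range(150,164): print(r,g[r,276:296])
def d(uv,z):
    P=plane(C,uv,z); print((P[:,1]-np.polyval(k,P[:,0]))*np.cos(np.arctan(k[0])))
d([[285.7,155.8],[286.2,155.8]],22); d([[282.5,162]],45)
```

```text
[629.7426613   72.02079318  25.34980209] [ 1.79953050e+02  1.02105107e-02 -3.39116378e+00] [  3.08704597  -6.01415959 -10.46608801]
line yaw -3.5318039814511257 rms 0.048805624597502865
150 [214 217 216 217 218 217 220 234 134  36  25 104 228 221 215 214 213 212
 212 215]
151 [213 217 218 217 215 216 219 233 131  36  25 106 224 220 215 214 214 212
 212 214]
152 [217 215 217 216 218 215 217 234 131  37  25 106 226 220 217 215 214 214
 212 215]
153 [217 214 217 217 217 217 221 233 128  40  26 106 226 219 217 218 217 216
 218 216]
154 [218 216 215 217 218 217 217 233 130  41  26  81 230 226 222 222 224 223
 223 222]
155 [217 216 217 216 216 216 219 235 130  38  27  59 204 201 201 200 199 199
 200 198]
156 [218 221 221 223 222 223 223 234 128  36  32  79 128 127 124 122 123 125
 124 124]
157 [224 191 191 192 188 187 186 232 159  41  63  93  92  84  81  82  82  80
  83  79]
158 [195 136 132 126 126 121 115 233 191  57  88  92  93  90  91  93  89  92
  89  91]
159 [141 135 137 136 128 129 121 237 182  79  90  91  92  90  92  96  93  92
  92  93]
160 [143 136 142 136 134 130 125 198 134  88  90  93  88  91  92  91  90  93
  94  92]
161 [138 138 141 138 139 131 131 101  76  82  86  84  84  84  84  83  83  82
  82  83]
162 [135 139 141 140 142 137 123 120 126 126 126 128 124 124 120 119 121 120
 122 121]
163 [137 139 143 140 143 133 120 169 180 182 180 184 185 181 175 173 175 173
 173 176]
[-0.21102282 -0.49928118]
[-1.12879131]
```

View pics/w4c.png

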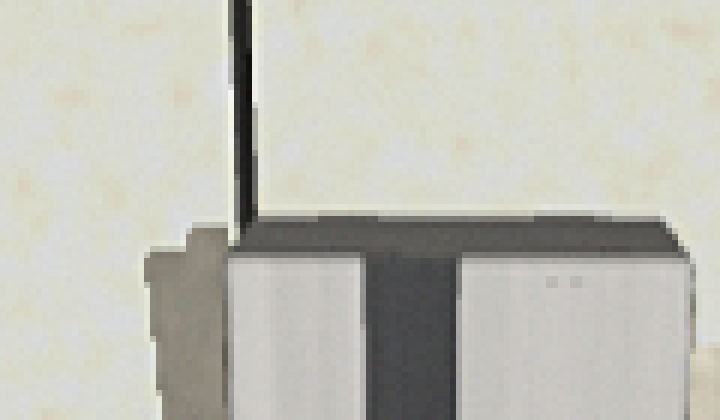

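apply_moves --pt "0 -0.0005 0 0 -0.4" --pt "0 -0.0005 0 0 -0.4" --pt "0 -0.0005 0 0 1" --pt "0 -0.0005 0 0 1" --pt "0 -0.0005 0 0 1"

```text
time_s: 6.35
ee_pos: [630.0, 73.8, 26.9]
ee_rot: [-179.9, -0.1, -3.4]
force: [-0.3, 0.6, -0.6]
gripper_width: 61.0
gripper_force: 0.0
```

```bash
cat > chk.py <<'E'
from gap import *
s=env.state(); print(s["ee_pos"],s["ee_rot"],s["force"],s["gripper_width"])
C=cam("wrist"); im=cams.grab_frame("wrist");cv2.imwrite("pics/w5.png",im)
k=run(im,C,274,295,range(72,150,4))
g=cv2.cvtColor(im,6)
for r in range(154,163): print(r,g[r,278:296])
def d(uv,z):
    P=plane(C,uv,z); print((P[:,1]-np.polyval(k,P[:,0]))*np.cos(np.arctan(k[0])))
d([[285,155.8],[286,155.8]],22); d([[282.5,162]],45)
E
python3 chk.py
```

```text
[629.96631959  73.79430257  26.93876321] [-1.79946704e+02 -5.55756032e-02 -3.38438623e+00] [-0.31787744  0.55651432 -0.61325194] 61.03238321821423
line yaw -3.4858313989317864 rms 0.04130720004570181
154 [220 221 220 220 221 220 220 222 225 247  68  27  14 242 233 228 228 228]
155 [222 221 222 221 220 220 222 218 225 248  68  26  29 201 196 194 195 195]
156 [223 225 226 228 227 228 229 226 232 251  68  39  73 108 103  98  99  99]
157 [226 196 194 196 194 195 194 192 199 212  61  72  97  91  90  87  85  88]
158 [229 141 133 135 137 126 125 128 133 135  68  95  97  97  95  93  93  95]
159 [232 144 140 142 143 137 133 132 142 117  90  93  96  95  97  96  98  96]
160 [234 186 145 142 142 139 139 137 126  96  93  93  93  95  91  94  93  92]
161 [197 191 144 144 145 143 139 129  94  88  88  88  89  87  87  86  87  88]
162 [128 133 141 143 145 144 141 123 132 147 149 149 150 149 148 141 142 143]
[2.24825579 1.66604496]
[0.90131074]
```

apply_moves --pt "0 0 -0.03 0 1" --pt "0 0 -0.07 0 1" --pt "0 0 -0.11 0 1" --pt "0 0 -0.145 0 1" --pt "-0.03 0.01 -0.145 0 1"

```text
time_s: 6.9
ee_pos: [605.2, 66.2, 177.3]
ee_rot: [-179.8, -0.9, -3.3]
force: [0.0, -0.0, -0.7]
gripper_width: 90.9
gripper_force: 0.0
```

apply_moves --pt "-0.03 0.01 0 -0.14 1" --pt "-0.06 0.02 0 -0.28 1" --pt "-0.09 0.03 0 -0.42 1" --pt "-0.115 0.045 0 -0.56 1" --pt "-0.13 0.052 0 -0.7 1"

```text
time_s: 7.4
ee_pos: [464.0, 20.4, 171.4]
ee_rot: [-180.0, 0.0, 37.0]
force: [0.9, -0.3, 0.6]
gripper_width: 91.1
gripper_force: 0.0
```

apply_moves --pt "0 0 0 -0.14 1" --pt "0 0 0 -0.28 1" --pt "0 0 0 -0.42 1" --pt "0 0 0 -0.56 1" --pt "0 0 0 -0.7 1"

```text
time_s: 7.9
ee_pos: [466.3, 21.0, 171.5]
ee_rot: [180.0, -0.0, 77.2]
force: [-0.4, -0.1, 0.0]
gripper_width: 91.1
gripper_force: 0.0
```

apply_moves --pt "0 0 0 -0.13 1" --pt "0 0 0 -0.171 1" --pt "0 0 0 -0.171 1"

```text
time_s: 8.2
ee_pos: [466.3, 21.0, 171.4]
ee_rot: [180.0, -0.0, 86.6]
force: [0.0, 0.8, -0.0]
gripper_width: 91.0
gripper_force: 0.0
```

Run:
```python
from h import *
s=env.state(); print(s["ee_pos"],s["ee_rot"],s["force"])
cv2.imwrite("pics/k1.png",cams.grab_frame("wrist"))
```

```text
[466.28770967  20.98587795 171.41007337] [ 1.79961731e+02 -2.40375736e-02  8.66200635e+01] [ 0.0297808   0.82927788 -0.03202351]
```

View pics/k1.png

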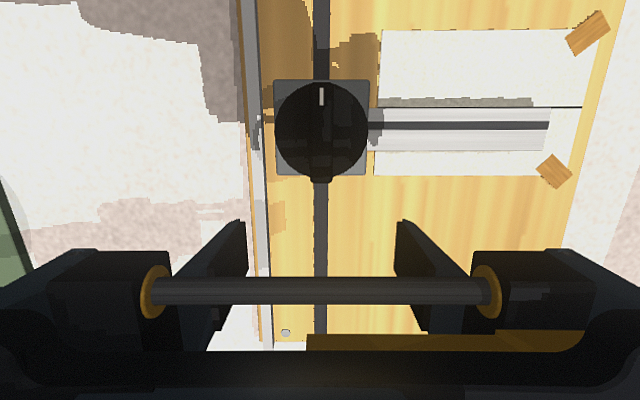

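Run:
```python
from h import *
im=cv2.imread("pics/k1.png"); C=cam("wrist"); g=cv2.cvtColor(im,6)
m=(g<45).astype(np.uint8); m[:75]=0;m[185:]=0;m[:,:268]=0;m[:,374:]=0
m=cv2.morphologyEx(m,cv2.MORPH_OPEN,np.ones((5,5)))
c=max(cv2.findContours(m,0,1)[0],key=cv2.contourArea); print(cv2.boundingRect(c),cv2.minEnclosingCircle(c))
for r in(100,110,120,128,132,136,145,160): x=np.where(m[r])[0]; print(r,x.min(),x.max())
p=c[:,0].astype(float); P=plane(C,p,82)
s=p[(p[:,1]>100)&(p[:,1]<172)]
Q=plane(C,s,82)[:,:2]
A=np.c_[2*Q,np.ones(len(Q))]; x=np.linalg.lstsq(A,(Q**2).sum(1),rcond=None)[0]; print("circle",x[:2],np.sqrt(x[2]+x[0]**2+x[1]**2))
# carriage corners, z=47
print(plane(C,[[275.5,80],[368,80],[368,175.5],[275,175.5]],47)[:,:2])
print("mark",plane(C,[[321.5,97]],108.5),g[88:108:4,312:332])
print("tool",np.array(env.state()["ee_pos"]))
```

```text
(275, 82, 93, 101) ((321.0, 132.0), 50.63605499267578)
100 285 357
110 279 363
120 275 366
128 275 367
132 275 367
136 275 366
145 277 365
160 286 356
circle [470.47531492  84.02327264] 38.79511759037169
[[431.93189175 129.37278718]
 [515.94219967 124.35443404]
 [514.77322012  35.59664867]
 [422.23110581  41.12407274]]
mark [[472.56823543 110.47052737 108.5       ]] [[ 21  23  19  23  22  22  18  70 150 153 158  88  25  19  22  27  24  27
   23  25]
 [ 23  25  24  21  20  23  12  70 158 155 166  93  26  19  23  24  26  25
   20  23]
 [ 19  26  28  17  25  19  11  70 156 157 165  90  23  18  26  19  25  24
   27  22]
 [ 21  19  24  22  21  25  10  75 160 159 165  92  21  20  23  26  31  27
   26  25]
 [ 19  21  25  27  20  21  10  82 146 153 165  91  28  18  19  26  31  29
   31  27]]
tool [466.30066845  20.93658184 171.33065568]
```

apply_moves --pt "0.02 0 0 0 1" --pt "0.045 0.0005 0 0 1" --pt "0.062 0.0005 0.01 0 1" --pt "0.062 0.0005 0.04 0 1" --pt "0.062 0.0005 0.07 0 1" --grip_force 8

```text
time_s: 8.75
ee_pos: [471.2, 83.4, 101.0]
ee_rot: [179.8, -0.0, 86.6]
force: [0.3, 0.3, 0.1]
gripper_width: 91.4
gripper_force: 0.0
```

apply_moves --pt "0 0 0.007 0 0.2" --pt "0 0 0.01 0 -0.2" --pt "0 0 0.01 0 -0.45" --pt "0 0 0.01 0 -0.45" --pt "0 0 0.01 0 -0.45"

```text
time_s: 9.25
ee_pos: [471.4, 82.6, 92.1]
ee_rot: [179.9, -0.0, 86.6]
force: [0.7, 0.6, -0.9]
gripper_width: 54.2
gripper_force: 0.0
```

apply_moves --pt "0 0 0.004 0 -0.7" --pt "0 0 0.006 0 -0.7" --pt "0 0 0.006 0 -0.7" --pt "0 0 0.006 0 -0.7" --pt "0 0 0.006 0 -0.7"

```text
time_s: 9.75
ee_pos: [470.3, 82.6, 84.9]
ee_rot: [-180.0, 0.0, 86.6]
force: [-0.6, 0.9, 0.1]
gripper_width: 17.9
gripper_force: 8.0
```

apply_moves --pt "0 0 0 0 -0.7" --pt "0 0 0 0 -0.7" --pt "0 0 0 0 -0.7"

```text
time_s: 10.05
ee_pos: [470.3, 82.6, 85.0]
ee_rot: [-180.0, 0.0, 86.6]
force: [-0.8, -0.4, 1.0]
gripper_width: 18.2
gripper_force: 8.0
```

Gripped on the bar. Press down.

apply_moves --pt "0 0 0.003 0 -0.7" --pt "0 0 0.006 0 -0.7" --pt "0 0 0.009 0 -0.7" --pt "0 0 0.012 0 -0.7" --pt "0 0 0.012 0 -0.7"

```text
time_s: 10.55
ee_pos: [470.4, 82.6, 74.2]
ee_rot: [-180.0, -0.0, 86.6]
force: [-5.1, -0.2, 14.7]
gripper_width: 18.2
gripper_force: 9.8
```

apply_moves --pt "0 0 0.001 0 -0.7" --pt "0 0 0.001 0.1 -0.7" --pt "0 0 0.001 0.22 -0.7" --pt "0 0 0.001 0.34 -0.7" --pt "0 0 0.001 0.46 -0.7"

```text
time_s: 11.05
ee_pos: [470.6, 82.6, 73.7]
ee_rot: [180.0, -0.0, 60.0]
force: [-5.2, -0.7, 15.0]
gripper_width: 18.0
gripper_force: 12.6
```

apply_moves --pt "0 0 0 0.12 -0.7" --pt "0 0 0 0.24 -0.7" --pt "0 0 0 0.36 -0.7" --pt "0 0 0 0.48 -0.7" --pt "0 0 0 0.6 -0.7"

```text
time_s: 11.55
ee_pos: [470.7, 82.5, 73.7]
ee_rot: [180.0, -0.0, 25.6]
force: [-5.2, -1.2, 15.6]
gripper_width: 17.9
gripper_force: 12.7
```

apply_moves --pt "0 0 0 0.12 -0.7" --pt "0 0 0 0.24 -0.7" --pt "0 0 0 0.36 -0.7" --pt "0 0 0 0.48 -0.7" --pt "0 0 0 0.51 -0.7"

```text
time_s: 12.05
ee_pos: [470.7, 82.3, 73.7]
ee_rot: [180.0, -0.1, -3.5]
force: [-5.1, -0.5, 15.4]
gripper_width: 17.9
gripper_force: 13.0
```

Run:
```python
from h import *
s=env.state(); print(s["ee_pos"],s["ee_rot"],s["force"],s["torque"])
```

```text
[470.67843538  82.28249507  73.70019437] [ 1.79972775e+02 -5.35621466e-02 -3.46285968e+00] [-5.08377249 -0.51622857 15.35953201] [-0.30140558  1.15693267  0.02706773]
```

apply_moves --pt "0 0 -0.002 0 -0.7" --pt "0 0 -0.004 0 -0.7" --pt "0 0 -0.006 0 -0.7" --pt "0 0 -0.006 0 -0.7" --pt "0 0 -0.006 0 -0.7"

```text
time_s: 12.55
ee_pos: [470.6, 82.3, 78.8]
ee_rot: [180.0, -0.0, -3.3]
force: [-2.8, -0.8, 8.1]
gripper_width: 18.0
gripper_force: 12.4
```

apply_moves --pt "0 0 0 0 -0.4" --pt "0 0 0 0 -0.3" --pt "0 0 -0.001 0 -0.3" --pt "0 0 -0.005 0 -0.3" --pt "0 0 -0.015 0 -0.3"

```text
time_s: 13.05
ee_pos: [469.9, 82.4, 92.6]
ee_rot: [180.0, 0.1, -3.3]
force: [-0.4, -0.1, 0.1]
gripper_width: 32.0
gripper_force: 0.0
```

apply_moves --pt "0 0 -0.02 0 -0.3" --pt "0 0 -0.06 0 0" --pt "0 0 -0.08 0 1" --pt "0.04 0 -0.08 0 1" --pt "0.08 0 -0.08 0 1"

```text
time_s: 13.55
ee_pos: [551.6, 78.0, 175.3]
ee_rot: [-180.0, -0.2, -3.3]
force: [1.2, 0.3, 0.8]
gripper_width: 61.1
gripper_force: 0.0
```

apply_moves --pt "0.04 0 0 0 1" --pt "0.078 0 0 0 1" --pt "0.078 0 0.04 0 1" --pt "0.078 0 0.08 0 1" --pt "0.078 0 0.11 0 1"

```text
time_s: 14.05
ee_pos: [627.6, 73.1, 60.9]
ee_rot: [180.0, 0.1, -3.3]
force: [-0.8, -0.4, -0.7]
gripper_width: 91.1
gripper_force: 0.0
```

apply_moves --pt "0 0 0.007 0 1" --pt "0 0 0.007 0 1" --pt "0 0 0.007 0 1"

```text
time_s: 14.35
ee_pos: [629.7, 73.5, 57.9]
ee_rot: [-180.0, -0.2, -3.3]
force: [-0.1, 0.6, 1.3]
gripper_width: 91.0
gripper_force: 0.0
```

Run:
```python
from gap import *
s=env.state(); print(s["ee_pos"],s["ee_rot"],s["force"])
C=cam("wrist"); im=cams.grab_frame("wrist"); cv2.imwrite("pics/f1.png",im)
cv2.imwrite("pics/s2.png",cams.grab_frame("scene"));cv2.imwrite("pics/d2.png",cams.grab_frame("side"))
a=cv2.resize(im[100:230,230:390],None,fx=4,fy=4,interpolation=0)
b=cv2.resize(cv2.imread("pics/s2.png")[150:290,230:430],None,fx=2,fy=2)[:, :400]
g=cv2.cvtColor(im,6).astype(int)
for r in range(80,200,10): k=240+np.argmin(g[r,240:310]); print(r,k,g[r,k-3:k+4])
o=np.zeros((520+70,640,3),np.uint8); o[:520]=a; cv2.imwrite("pics/f1c.png",a)
```

```text
[629.72197192  73.51577056  57.93291079] [-179.96996322   -0.20239513   -3.33598408] [-0.09842782  0.64344313  1.26196326]
80 292 [224 178  30  26 109 229 214]
90 292 [215 238  42  26  51 229 216]
100 293 [232  73  32  15 228 216 212]
110 293 [227 123  37  19 170 220 215]
120 293 [224 182  44  23 103 222 214]
130 293 [217 238  58  23  75 226 216]
140 293 [214 232  84  23  47 226 216]
150 293 [125 130  98  77  91  89  85]
160 290 [130 130 135  83 162 197 199]
170 290 [133 137 139  99 156 199 199]
180 290 [134 133 131 123 133 192 199]
190 291 [140 142 140 100 177 196 197]
```

Run:
```python
from gap import *
im=cv2.imread("pics/f1.png"); C=cam("wrist"); g=cv2.cvtColor(im,6)
k=run(im,C,286,300,range(72,140,4))
for r in range(142,156): print(r,g[r,286:302])
def d(uv,z):
    P=plane(C,uv,z); print((P[:,1]-np.polyval(k,P[:,0]))*np.cos(np.arctan(k[0])))
d([[293,144],[294,144],[295,144]],22)
a=cv2.resize(im[125:170,270:370],None,fx=4,fy=4,interpolation=0)
b=cv2.resize(cv2.imread("pics/s2.png")[160:260,240:420],None,fx=2.2,fy=2.2)
c=cv2.resize(cv2.imread("pics/d2.png")[170:250,260:400],None,fx=2.8,fy=2.8)
o=np.zeros((600,800,3),np.uint8); o[:180,:400]=a; o[200:200+b.shape[0],:b.shape[1]]=b; o[200:200+c.shape[0],400:400+c.shape[1]]=c
cv2.imwrite("pics/fin.png",o)
```

```text
** On entry to DLASCL parameter number  4 had an illegal value
 ** On entry to DLASCL parameter number  4 had an illegal value
 ** On entry to DLASCL parameter number  4 had an illegal value
 ** On entry to DLASCL parameter number  4 had an illegal value
 ** On entry to DLASCL parameter number  5 had an illegal value
 ** On entry to DLASCL parameter number  4 had an illegal valuegap.py:7: RuntimeWarning: invalid value encountered in scalar divide
  w=np.clip(g[r,x0:x1].max()*.8-g[r,x0:x1],0,None); q.append([x0+(w*np.arange(x1-x0)).sum()/w.sum(),r])
Traceback (most recent call last):
  File "gap.py", line 8, in run
    P=plane(C,q,20); k=np.polyfit(P[:,0],P[:,1],1); print("line yaw",np.degrees(np.arctan(k[0])),"rms",np.std(P[:,1]-np.polyval(k,P[:,0])))
                       ~~~~~~~~~~^^^^^^^^^^^^^^^^^
numpy.linalg.LinAlgError: SVD did not converge in Linear Least Squares
```

Row 72 falls on the board edge; start at 80.

Run:
```python
from gap import *
im=cv2.imread("pics/f1.png"); C=cam("wrist"); g=cv2.cvtColor(im,6)
k=run(im,C,286,300,range(84,140,4))
for r in range(142,156): print(r,g[r,286:302])
def d(uv,z):
    P=plane(C,uv,z); print((P[:,1]-np.polyval(k,P[:,0]))*np.cos(np.arctan(k[0])))
d([[293,146],[294,146],[295,146]],22)
a=cv2.resize(im[125:170,270:370],None,fx=4,fy=4,interpolation=0)
b=cv2.resize(cv2.imread("pics/s2.png")[160:260,240:420],None,fx=2.2,fy=2.2)
c=cv2.resize(cv2.imread("pics/d2.png")[170:250,260:400],None,fx=2.8,fy=2.8)
o=np.zeros((600,800,3),np.uint8); o[:180,:400]=a; o[200:200+b.shape[0],:b.shape[1]]=b; o[200:200+c.shape[0],400:400+c.shape[1]]=c
cv2.imwrite("pics/fin.png",o)
```

```text
line yaw -3.478934130862246 rms 0.06628850198612417
142 [211 212 211 210 215 232  84  29  11 228 217 211 211 209 208 209]
143 [211 212 210 213 215 234  84  28  12 226 218 211 212 208 209 206]
144 [211 212 212 210 214 232  84  29  12 227 218 211 208 207 207 207]
145 [211 213 210 212 214 232  87  28  12 225 216 212 211 211 208 208]
146 [210 210 213 211 213 232  81  26  13 226 218 212 212 210 211 213]
147 [208 211 212 211 215 231 108  30   8 230 227 220 221 222 221 221]
148 [210 212 212 215 219 234 130  36  26 181 178 173 177 174 177 178]
149 [218 219 218 222 188 195 123  54  65  79  74  73  71  72  71  70]
150 [184 184 184 188 125 130  98  77  91  89  85  86  88  85  84  87]
151 [125 125 123 123 127 126  79  87  87  90  86  88  87  91  91  87]
152 [132 136 127 126 129 102  87  86  86  82  82  84  83  82  84  84]
153 [135 138 134 132 119 129 140 145 144 143 143 140 137 137 139 137]
154 [134 136 134 137 104 171 197 199 197 199 197 192 188 189 191 191]
155 [138 138 136 131 102 170 202 200 203 204 200 196 190 193 193 198]
[ 0.01560546 -0.66402978 -1.34368674]
```

View pics/fin.png

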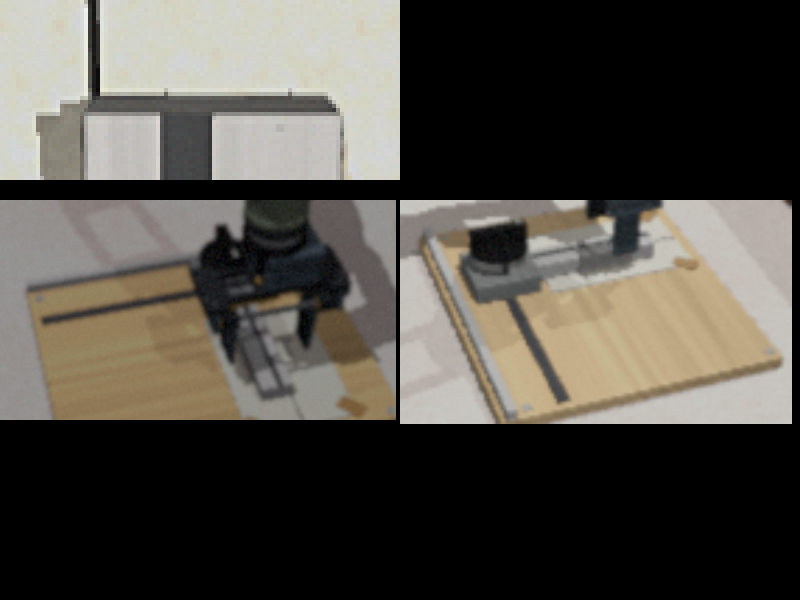

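apply_moves --pt "0 0 -0.03 0 1" --pt "0 0 -0.07 0 1" --pt "0 0 -0.11 0 1" --pt "0 0 -0.13 0 1" --pt "0 0 -0.13 0 1"

```text
time_s: 15.0
ee_pos: [630.7, 73.7, 191.5]
ee_rot: [-179.9, -0.6, -3.3]
force: [0.8, 0.1, 0.2]
gripper_width: 90.9
gripper_force: 0.0
```

```bash
python3 -c "
from workcell import env
print(env.job_done())"
```

```text
the job is handed in; nothing more can be done
None
```

I slid the straightedge onto the scribed line (within about 0.5 mm by the last close-up), pressed the knob down, turned it a quarter clockwise and let it spring up, then handed the job in at 15 s; the bowl, tin and tape were not touched, but the click home is judged from the press height, forces and final pictures, not measured directly.

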